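# Crank the rack clamp shut on a tube offcut

### The arm

A 6-joint arm with a two-finger parallel gripper is mounted at the origin on a cart in front of the work surface, level with it; the furniture and walls round the work are solid. World frame = base frame: x ahead of the robot, y to its left, z up, the work surface at z = 0. Lengths are in mm, angles in rad, forces in N, time in s.
With the tool pointing down it reaches from about 325 to 875 mm from the base axis. Payload 4.4 kg.
Tool frame: the origin (TCP) lies at the very end of the fingers, on their centre line; the grasp point (between the pads) lies 19 mm behind it; z points along the fingers, y is the line along which they close (so a half turn about z gives the same grasp; the last joint's range is limited). The gripper opens to 85 mm and grips with 20 to 120 N. Pads are 22 mm wide; open, the fingers measure 114 mm over their backs; the gripper's body (76 mm by 85 mm) begins 54 mm behind the grasp point. The pads swing forward as they close: fully open they stand 13 mm farther back than shut.
Start: joints at [-1.492, 0.207, 1.542, -0, 1.393, -0.15], TCP at [130.402, -560.02, 231.282] pointing down, gripper open.
Joint ranges: [-2.73, 2.73], [-0.86, 2.22], [0.23, 2.46], [-1.11, 4.25], [0.08, 2.63], [-2.82, 2.82]. Speed limits (rad/s): [2.79, 2.79, 3.14, 3.14, 3.14, 3.14].

### API

Orientations are given as [roll, pitch, yaw] about the fixed x, y, z axes, in that order (R = Rz(yaw) Ry(pitch) Rx(roll)).
In Python, from workcell import r gives the robot as it stands. The module is installed in compiled form; this text tells all that it offers.
- The arm moves only by the tool carry_out, never from a script. Its argument "steps" is a list of rows, each a list of 4 numbers: the shift along the tool's x, y, z in mm, then the turn about the tool's z in degrees. In form: [[dx, dy, dz, roll], ...]. A call has exactly 10 rows; each row shifts and turns the commanded pose from where the row before left it, along the tool's axes as they then stand; what a row does not reach is not made up. A row lasts 1/8 s, in which the tool goes at most 62.5 mm and 10.7 degrees, less where a joint would pass 70% of its speed; a pose out of reach is approached as far as the arm can. A call is refused whole if a number of a shift passes 62.5 or a number of a turn 10.7, either way. A call with a gripper value outside its range is refused whole. "fingers" is the closure in counts, from 0 (fully open) to 255 (shut), set as the call begins (left out, the last holds). The fingers move at their own pace and stop on an object; the grip force is fixed at half the most. Time passes only in rows, so rows that do not move let the fingers close, or fill a call up. It gives the time, the measured TCP pose, the force, the opening and the grip force at its end, in the units of the state.
- r.read_state(): the state, without advancing time (a new reading comes with each control period).
- r.camera(name): name is "side" or "top"; returns a dict with "pixels" (420x560x3 uint8, red, green, blue), "range_z" (420x560 float32, mm along the optical axis (not along the pixel's ray), 0 where there is no reading), "mtx" (3x3 intrinsics, pixels), "k1" (the pictures are not rectified: a ray, as slopes to the right and down, at radius r is drawn at 1 + k1 r^2 times it, then the intrinsics apply), "T" (4x4, takes a point from camera to world coordinates). Camera axes: x right, y up, looking along -z (the intrinsics and any distortion apply to the point x, -y, -z); pixel columns grow to the right and rows downward; lengths in mm; the calibration is good to about 2 mm. A picture is of the moment at which its call begins.
- r.hand_in(): hands the job in; it is judged then, once.
The state is a dict: "time": time; "joint_positions": joint angles; "dq": joint speeds; "joint_efforts": joint torques, N m; "tcp_pos": TCP position; "tool_rot": TCP orientation; "ft_force": force on the tool from outside, world axes, zero at the start; "ft_torque": the same for the moment, N m; "finger_gap": finger opening in mm; "grasp_force": force on a finger pad.
Only numpy, scipy, OpenCV 4.12 (cv2) and the standard library are available. Lean on these libraries where they do the work, as an engineer would, in place of code of your own. Each camera call takes 0.05 s, during which the arm holds its last target. There are 200 camera calls.

### The job

The square tube offcut lies loose and askew on the bed of the rack clamp. Take the crank by its loose grip sleeve and keep hold of it all the while you wind it clockwise (seen from above), until the jaw has pushed the tube square against the fence and grips it firmly, but stop before the tube is crushed. Then let go and leave the tube clamped, without disturbing the things that lie round the clamp.

Things in the scene. Friction and masses are not known exactly. Their poses are not given: they have to be found in the camera images.
- clamp: rack clamp bolted to the table: steel bed plate 300 x 110 x 12 mm, grey gear housing (60 x 74 mm, 81 mm high) at one end, dark steel fence at the other. Origin: on the table under the bed's middle; x runs along the bed from housing (crank axis at x = -100 mm) to fence, z up. The fence (90 mm wide, 59 high) is bolted in slots, its face anywhere from x = 84 to 96 mm: not reported, to be felt.
- jaw: the moving jaw, 80 mm wide (clamp y), top 57 mm high: a steel block with a rubber pad and a steel face plate (gives 1 mm per 20 N), on a toothed rack. Origin: in the face (pad not pressed), at table height; axes as the clamp's. Moves along clamp +x, 5 mm per radian of crank, from x = -40 mm at crank angle 0. It locks itself under load up to 90 N; let go above that, it slips back to it.
- crank (a joint): crank angle in rad about its upright axis; grows as it is wound clockwise seen from above, which closes the jaw. At 0 the arm points along clamp +x. It starts between 2 and 8; the tube meets the fence somewhere between 16.5 and 19.5. Running free it takes about 8 N at the sleeve, along the circle; once the tube is against the fence the resistance climbs by 9 N per radian.
- sleeve: the grip sleeve: black plastic cylinder, upright, 23 mm across, 60 mm long, spinning freely on the crank's spindle, so it can be held without turning the hand. Origin at its centre, z up. Resistance at it while turning, along its circle: 8 N running free (2 to 3 N less once the hand has stopped); 11 to 15 N is a firm grip on the tube (30 to 75 N at the jaw); 20 N crushes it (130 N).
- sleeve_mid (a point): centre of the grip sleeve, 132 mm above the table, 55 mm from the crank axis. The sleeve spans heights 102 to 162 mm, a spindle cap of 17 mm diameter tops it at 167 mm; the flat crank arm below it ends at 98 mm height (its hub nut at 103 mm). Hold it within about 20 mm of its centre.
- crank_hub (a point): point on the crank's upright axis, at the height of the sleeve's centre (132 mm above the table): the sleeve's centre goes round it on a level circle of 55 mm radius.
- tube: square steel tube offcut, 40 x 40 mm, 130 mm long (along its y), 0.4 kg, lying loose on the clamp's bed between jaw and fence, up to 0.1 rad askew. Origin: centre of its underside.
- v_block: V-block, 45 x 50 x 40 mm, standing on the table beside the clamp; origin under its centre; to be left alone
- small_tube: smaller square tube offcut, 30 x 85 x 30 mm, lying on the table beside the clamp; origin under its centre; to be left alone
- table_pin: weld-table pin standing on its head, 29 mm across, 45 mm high; origin under its centre; to be left alone
- bracket: angle bracket, 40 x 60 x 40 mm, on the table; origin under its centre; to be left alone
Mind the look-alikes: they are no part of the job. There is more than one size of the tube; the job needs the largest.

How it is judged (in metres and radians):
On the way, in this order (a step that is already met when the one before it is completed fails the run):
1. the sleeve is held between the fingers and the crank is being wound, jaw not yet home (contact force between the fingers and sleeve above 1 N and horizontal distance between the grasp point and sleeve_mid below 0.022 m and value of joint crank above 9 rad), for 0.1 s.
2. the jaw grips the tube while the sleeve is still held (contact force between the fingers and sleeve above 0.2 N and horizontal distance between the grasp point and sleeve_mid below 0.022 m and contact force between jaw and tube above 20 N), for 0.1 s.
At the end, for the whole second after the job is handed in: the jaw still presses on the tube with more than 20 N; the tube lies at rest flat on the bed (tilt under 0.05 rad, underside at most 5 mm above the bed) with its length square to the clamp (within 0.04 rad) (contact force between jaw and tube above 20 N and angle between the y axis of tube and the y axis of clamp, either way round below 0.04 rad and angle between tube's own z axis and vertical below 0.05 rad and z of tube in the frame of clamp below 0.017 m and linear speed of tube below 0.01 m/s); the robot touches nothing.
It fails at once if the tube is crushed: more than 130 N between jaw and tube (contact force between jaw and tube above 130 N).
It fails at once if the crank is wound on (faster than 0.5 rad/s) while its sleeve is not held between the fingers (velocity of joint crank above 0.5 rad/s and (horizontal distance between the grasp point and sleeve_mid above 0.022 m or distance between the grasp point and sleeve_mid above 0.045 m or contact force between the fingers and sleeve below 0.2 N)).
It fails at once if a thing beside the clamp is moved by more than 20 mm (distance of any of v_block, small_tube, table_pin, bracket from where it was at the start of the episode above 0.02 m).
It also fails if it takes over 70 s, if anything falls off the work surface, if the arm or the gripper's body presses on something with over 40 N, if the wrist force passes 120 N, or if a joint passes its speed limit or range.

## Working session

There is one attempt and no reset: what is moved stays moved. The work goes in short steps, Python scripts to look and compute and a tool call to move; the robot and the scene stay as the last step left them, time stands still between calls to the robot, and variables do not carry over. Pictures are saved under pics/ and viewed, at most 10 in all, crops included, and the job is handed in when it is done.

Besides the shell and the picture viewer there is one more tool, called by a JSON object that holds its "fn" and its "kwargs". carry_out: Moves the arm, as the interface text tells. Its arguments: {"type":"object","properties":{"steps":{"type":"array"},"fingers":{"type":"number"}},"required":["steps"]}

```bash
mkdir -p pics; cat > h.py <<'E'
import numpy as np, cv2
from workcell import r
def cam(n,f=None):
    c=r.camera(n)
    if f: cv2.imwrite('pics/'+f,c['pixels'][:,:,::-1])
    return c
def cloud(c):
    m=c['mtx'];h,w=c['range_z'].shape
    u,v=np.meshgrid(np.arange(w),np.arange(h))
    xd=(u-m[0,2])/m[0,0];yd=(v-m[1,2])/m[1,1]
    x,y=xd.copy(),yd.copy()
    for _ in range(8):
        s=1+c['k1']*(x*x+y*y);x=xd/s;y=yd/s
    z=c['range_z'];P=np.stack([x*z,-y*z,-z,np.ones_like(z)],-1)@np.array(c['T']).T
    P=P[...,:3];P[z<=0]=np.nan
    return P
E
python3 - <<'E'
from h import *
print(r.read_state())
for n in('top','side'):
    c=cam(n,n+'0.png');P=cloud(c);np.save(n+'.npy',P);print(np.array(c['T']).round(2),c['mtx'],c['k1'])
E
```

```text
{'time': 0.0, 'joint_positions': array([-1.49251368e+00,  2.07414413e-01,  1.54298447e+00,  5.00330042e-06,
        1.39350301e+00, -1.50498862e-01]), 'dq': array([ 3.96775488e-05,  1.00737126e-04,  7.85717408e-04,  1.32978172e-05,
       -2.54579116e-04, -1.90920433e-03]), 'joint_efforts': array([ 3.10982741e-04, -3.83034146e+01, -2.91593599e+01, -4.00161716e-04,
        1.05125795e-02,  5.27494592e-06]), 'tcp_pos': array([ 130.33501107, -559.24269875,  230.11447042]), 'tool_rot': array([-3.13931026e+00, -3.51093300e-04,  2.28780225e-01]), 'ft_force': array([ 0.24936169, -0.14022121,  0.356386  ]), 'ft_torque': array([-0.01008065, -0.05100654,  0.00878663]), 'grasp_force': 0.0, 'finger_gap': 85.29642586419422}
[[-1.0000e-02  9.9000e-01 -1.0000e-01  4.2143e+02]
 [-1.0000e+00 -1.0000e-02 -1.0000e-02 -9.8380e+01]
 [-1.0000e-02  1.0000e-01  9.9000e-01  9.9086e+02]
 [ 0.0000e+00  0.0000e+00  0.0000e+00  1.0000e+00]] [[491.15225058   0.         286.25154105]
 [  0.         491.15225058 209.93767631]
 [  0.           0.           1.        ]] -0.0018053287792322984
[[-1.0000e+00 -4.0000e-02  4.0000e-02  5.4192e+02]
 [ 5.0000e-02 -3.6000e-01  9.3000e-01  7.5624e+02]
 [-3.0000e-02  9.3000e-01  3.6000e-01  4.5204e+02]
 [ 0.0000e+00  0.0000e+00  0.0000e+00  1.0000e+00]] [[492.60698945   0.         280.78583563]
 [  0.         492.60698945 212.440485  ]
 [  0.           0.           1.        ]] 0.0492779857797743
```

View pics/top0.png

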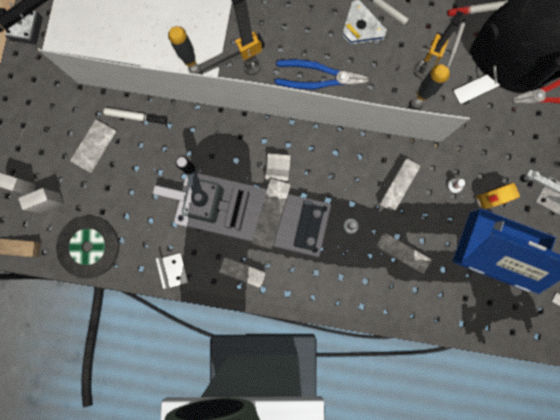

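View pics/side0.png

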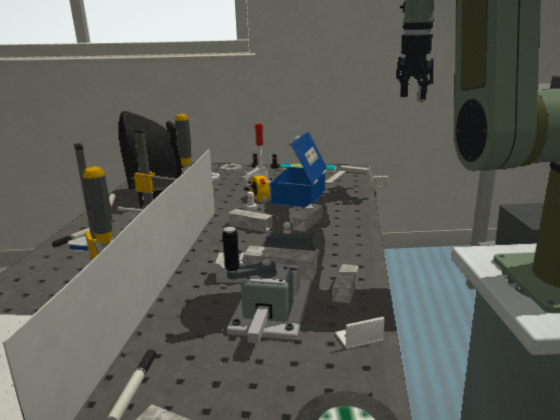

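The top view shows the clamp with its housing at (205,200) and fence at (312,222). The black sleeve's top is at (185,163), or (231,248) in the side view. The large tube lies across the bed at (272,215). The smaller tubes at (243,272), (400,183), (405,252) and (93,145) lie clear on the table. Only the one on the bed, between jaw and fence, fits the description. A screen stands behind the clamp. I'll measure these and confirm with a crop.

```bash
python3 - <<'E'
from h import *
P=np.load('top.npy');S=np.load('side.npy')
I=cv2.imread('pics/top0.png')
cv2.imwrite('pics/crop0.png',cv2.resize(I[130:300,130:380],None,fx=3,fy=3,interpolation=cv2.INTER_CUBIC))
def sel(P,r0,r1,c0,c1,z0,z1):
    Q=P[r0:r1,c0:c1].reshape(-1,3);return Q[(Q[:,2]>z0)&(Q[:,2]<z1)]
q=sel(P,145,185,165,205,140,180);print('sleeve top',len(q),q.mean(0),np.ptp(q,0))
q=sel(S,220,275,215,245,105,170);print('sleeve side',len(q),q.mean(0),q.min(0),q.max(0), np.median(q,0))
q=sel(P,175,225,180,225,70,90);print('housing',len(q),q.mean(0),cv2.minAreaRect(q[:,:2].astype(np.float32)))
q=sel(P,190,260,290,335,50,66);print('fence',len(q),q.mean(0),cv2.minAreaRect(q[:,:2].astype(np.float32)))
q=sel(P,170,260,170,340,6,18);print('bed',len(q),q.mean(0),cv2.minAreaRect(q[:,:2].astype(np.float32)))
q=sel(P,170,255,250,295,46,60);print('tube',len(q),q.mean(0),cv2.minAreaRect(q[:,:2].astype(np.float32)))
q=sel(P,170,255,215,255,48,66);print('jaw',len(q),q.mean(0),cv2.minAreaRect(q[:,:2].astype(np.float32)))
for c in(60,120,180,240,300,360,420,460):
    q=sel(P,40,140,c,c+3,60,400);print('wall',c,len(q),q[:,0].min().round(),q[:,2].max().round(),q[q[:,2].argmax()].round()) if len(q) else 0
E
```

```text
sleeve top 182 [589.56862755  86.04375422 161.11161237] [21.74641879 22.8451408  31.44399563]
sleeve side 626 [589.83167298  94.01895738 139.24727671] [578.73431874  78.52991006 105.01300035] [601.49839699 100.11827636 169.10447054] [589.83821286  95.01738004 140.09181204]
housing 904 [533.42510576  67.96024907  79.84126724] ((539.1583862304688, 71.69287872314453), (60.31583023071289, 73.91654968261719), 75.85375213623047)
fence 492 [ 492.28405895 -121.37323609   58.7182884 ] ((492.6214599609375, -121.4983139038086), (19.97321891784668, 89.93255615234375), 76.5461654663086)
bed 3554 [510.49594342 -28.14709489  12.10660002] ((514.8711547851562, -15.539581298828125), (174.35702514648438, 322.654296875), 0.8974644541740417)
tube 1408 [512.23705434 -59.52803432  52.06107785] ((507.4731750488281, -78.22808837890625), (79.50599670410156, 130.2899627685547), 73.49205780029297)
jaw 707 [522.5759124    8.96221621  56.14918268] ((508.65399169921875, 13.110240936279297), (117.4551010131836, 69.71243286132812), 7.953271865844727)
wall 60 49 782.0 170.0 [784. 303. 170.]
wall 120 57 764.0 172.0 [765. 197. 172.]
wall 180 119 747.0 259.0 [764.  73. 259.]
wall 240 114 731.0 169.0 [733. -12. 169.]
wall 300 62 711.0 168.0 [ 714. -117.  168.]
wall 360 59 690.0 168.0 [ 692. -220.  168.]
wall 420 147 670.0 206.0 [ 707. -315.  206.]
wall 460 27 662.0 169.0 [ 663. -392.  169.]
```

View pics/crop0.png

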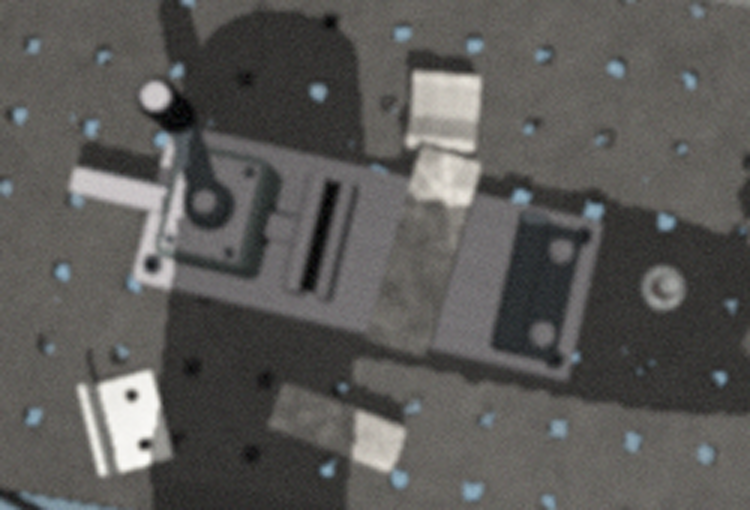

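The crop confirms the tube to be clamped: it lies across the bed at crop (430,250). The V-block at (445,110), small tube at (340,425), pin at (662,288) and bracket at (125,425) are to be left alone.

Estimates:

| Item | Estimate |
|---|---|
| Hub | about (539, 72) |
| Sleeve | about (590, 88) |
| Clamp x axis | -103.5° in world |
| Crank angle | about 4.2 rad |
| Fence contact | about 17.7 rad |

I'll turn the tool to yaw 0 and go above the sleeve.

{"fn": "carry_out", "kwargs": {"steps": [[0, 0, 0, 6.55], [0, 0, 0, 6.56], [28, -40, 0, 0], [28, -40, 0, 0], [28, -40, 0, 0], [28, -40, 0, 0], [28, -40, 0, 0], [28, -40, 0, 0], [28, -40, 0, 0], [28, -40, 0, 0]], "fingers": 0}}

```text
time: 1.35
tcp_pos: [354.9, -238.4, 231.0]
tool_rot: [-3.141, 0.0, -0.0]
ft_force: [0.1, -1.2, 0.9]
finger_gap: 85.1
grasp_force: 0.0
```

{"fn": "carry_out", "kwargs": {"steps": [[28, -40, 0, 0], [28, -40, 0, 0], [28, -40, 0, 0], [28, -40, 0, 0], [28, -40, 0, 0], [28, -40, 0, 0], [28, -40, 0, 0], [28, -40, 0, 0], [11.6, -8, 0, 0], [0, 0, 0, 0]]}}

```text
time: 2.6
tcp_pos: [589.9, 88.1, 230.5]
tool_rot: [3.141, 0.002, 0.001]
ft_force: [0.1, -1.0, -0.5]
finger_gap: 85.4
grasp_force: 0.0
```

```bash
python3 - <<'E'
from h import *
s=r.read_state();print(s['time'],s['tcp_pos'],s['tool_rot'],s['ft_force'])
c=cam('side','side1.png');S=cloud(c)
q=S[215:280,210:250].reshape(-1,3);q=q[(q[:,2]>105)&(q[:,2]<160)]
print(len(q),np.median(q,0),q.min(0),q.max(0))
from scipy.optimize import least_squares
q=q[(abs(q[:,0]-590)<11)&(q[:,1]>80)]
f=least_squares(lambda p:np.hypot(q[:,0]-p[0],q[:,1]-p[1])-11.5,[590,88],loss='soft_l1');print(f.x)
I=cv2.imread('pics/side1.png');cv2.imwrite('pics/crop1.png',cv2.resize(I[150:350,150:350],None,fx=3,fy=3))
E
```

```text
2.6 [589.90792795  88.05302958 230.50402254] [3.14100172e+00 1.53210439e-03 1.01567314e-03] [ 0.05804513 -1.01684996 -0.50308777]
507 [589.63724246  95.66518401 133.21722829] [578.70793528  83.09179276 105.34459516] [601.51086193 101.27738611 159.87557885]
[590.49284204  85.78517197]
```

View pics/crop1.png

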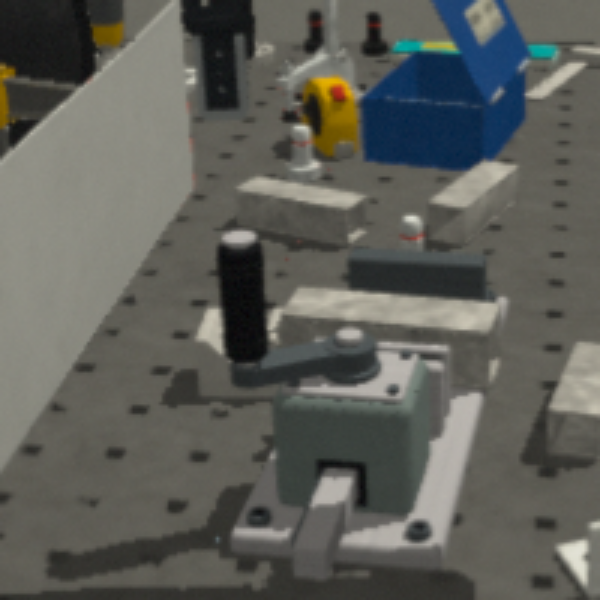

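The gripper hangs above the sleeve, whose top is at crop (240,240) and is clear all round. I'll descend and close.

{"fn": "carry_out", "kwargs": {"steps": [[0, 1.5, 20, 0], [0, 0, 25, 0], [0, 0, 25, 0], [0, 0, 25, 0], [0, 0, 18.5, 0], [0, 0, 0, 0], [0, 0, 0, 0], [0, 0, 0, 0], [0, 0, 0, 0], [0, 0, 0, 0]]}}

```text
time: 3.9
tcp_pos: [590.3, 86.6, 118.3]
tool_rot: [-3.142, -0.001, 0.0]
ft_force: [0.7, -0.6, -0.2]
finger_gap: 85.4
grasp_force: 0.0
```

{"fn": "carry_out", "kwargs": {"steps": [[0, 0, 0, 0], [0, 0, 0, 0], [0, 0, 0, 0], [0, 0, 0, 0], [0, 0, 0, 0], [0, 0, 0, 0], [0, 0, 0, 0], [0, 0, 0, 0], [0, 0, 0, 0], [0, 0, 0, 0]], "fingers": 255}}

```text
time: 5.15
tcp_pos: [590.1, 86.9, 118.0]
tool_rot: [-3.141, -0.0, 0.0]
ft_force: [-1.7, 4.3, 3.3]
finger_gap: 21.7
grasp_force: 58.7
```

```bash
cat > arc.py <<'E'
import numpy as np
def arc(phi0,R,n=40,d=9.0,ramp=False):
    a=np.radians(phi0-d*np.arange(n+1))
    p=np.round(R*np.c_[np.cos(a),-np.sin(a)],1)
    D=np.diff(p,axis=0).round(1)
    for i in range(0,n,10): print(phi0-d*i,[[float(x),float(y),0,0] for x,y in D[i:i+10]])
E
python3 -c "
from arc import *
arc(16.7,55)"
```

```text
16.7 [[1.8, 8.4, 0, 0], [0.5, 8.6, 0, 0], [-0.9, 8.6, 0, 0], [-2.2, 8.4, 0, 0], [-3.5, 7.9, 0, 0], [-4.6, 7.2, 0, 0], [-5.8, 6.5, 0, 0], [-6.7, 5.4, 0, 0], [-7.4, 4.4, 0, 0], [-8.1, 3.1, 0, 0]]
-73.3 [[-8.4, 1.8, 0, 0], [-8.6, 0.5, 0, 0], [-8.6, -0.9, 0, 0], [-8.4, -2.2, 0, 0], [-7.9, -3.5, 0, 0], [-7.2, -4.6, 0, 0], [-6.5, -5.8, 0, 0], [-5.4, -6.7, 0, 0], [-4.4, -7.4, 0, 0], [-3.1, -8.1, 0, 0]]
-163.3 [[-1.8, -8.4, 0, 0], [-0.5, -8.6, 0, 0], [0.9, -8.6, 0, 0], [2.2, -8.4, 0, 0], [3.5, -7.9, 0, 0], [4.6, -7.2, 0, 0], [5.8, -6.5, 0, 0], [6.7, -5.4, 0, 0], [7.4, -4.4, 0, 0], [8.1, -3.1, 0, 0]]
-253.3 [[8.4, -1.8, 0, 0], [8.6, -0.5, 0, 0], [8.6, 0.9, 0, 0], [8.4, 2.2, 0, 0], [7.9, 3.5, 0, 0], [7.2, 4.6, 0, 0], [6.5, 5.8, 0, 0], [5.4, 6.7, 0, 0], [4.4, 7.4, 0, 0], [3.1, 8.1, 0, 0]]
```

First, a quarter turn while watching the force.

{"fn": "carry_out", "kwargs": {"steps": [[1.8, 8.4, 0, 0], [0.5, 8.6, 0, 0], [-0.9, 8.6, 0, 0], [-2.2, 8.4, 0, 0], [-3.5, 7.9, 0, 0], [-4.6, 7.2, 0, 0], [-5.8, 6.5, 0, 0], [-6.7, 5.4, 0, 0], [-7.4, 4.4, 0, 0], [-8.1, 3.1, 0, 0]]}}

```text
time: 6.4
tcp_pos: [555.0, 19.3, 118.0]
tool_rot: [-3.139, -0.005, -0.0]
ft_force: [6.0, 9.2, -0.3]
finger_gap: 21.6
grasp_force: 58.7
```

{"fn": "carry_out", "kwargs": {"steps": [[-8.4, 1.3, 0, 0], [-8.6, 0.0, 0, 0], [-8.6, -0.9, 0, 0], [-8.4, -2.2, 0, 0], [-7.9, -3.5, 0, 0], [-7.2, -4.6, 0, 0], [-6.5, -5.8, 0, 0], [-5.4, -6.7, 0, 0], [-4.4, -7.4, 0, 0], [-3.1, -8.1, 0, 0]]}}

```text
time: 7.65
tcp_pos: [485.8, 52.0, 118.0]
tool_rot: [3.134, -0.003, 0.0]
ft_force: [1.6, -7.8, -0.4]
finger_gap: 21.8
grasp_force: 59.6
```

{"fn": "carry_out", "kwargs": {"steps": [[-1.8, -8.4, 0, 0], [-0.5, -8.6, 0, 0], [0.9, -8.6, 0, 0], [2.2, -8.4, 0, 0], [3.5, -7.9, 0, 0], [4.6, -7.2, 0, 0], [5.8, -6.5, 0, 0], [6.7, -5.4, 0, 0], [7.4, -4.4, 0, 0], [8.1, -3.1, 0, 0]]}}

```text
time: 8.9
tcp_pos: [519.0, 123.4, 117.8]
tool_rot: [3.139, 0.006, 0.0]
ft_force: [-9.2, 0.5, 10.1]
finger_gap: 21.7
grasp_force: 60.5
```

{"fn": "carry_out", "kwargs": {"steps": [[8.4, -1.8, 0, 0], [8.6, -0.5, 0, 0], [8.6, 0.9, 0, 0], [8.4, 2.2, 0, 0], [7.9, 3.5, 0, 0], [7.2, 4.6, 0, 0], [6.5, 5.8, 0, 0], [5.4, 6.7, 0, 0], [4.4, 7.4, 0, 0], [3.1, 8.1, 0, 0]]}}

```text
time: 10.15
tcp_pos: [589.5, 88.8, 117.9]
tool_rot: [-3.139, 0.001, 0.0]
ft_force: [-2.6, 9.0, 5.1]
finger_gap: 21.2
grasp_force: 60.1
```

{"fn": "carry_out", "kwargs": {"steps": [[1.8, 8.4, 0, 0], [0.5, 8.6, 0, 0], [-0.9, 8.6, 0, 0], [-2.2, 8.4, 0, 0], [-3.5, 7.9, 0, 0], [-4.6, 7.2, 0, 0], [-5.8, 6.5, 0, 0], [-6.7, 5.4, 0, 0], [-7.4, 4.4, 0, 0], [-8.1, 3.1, 0, 0]]}}

```text
time: 11.4
tcp_pos: [555.5, 19.5, 118.1]
tool_rot: [-3.14, -0.006, -0.0]
ft_force: [6.6, 6.1, -1.8]
finger_gap: 21.5
grasp_force: 59.6
```

{"fn": "carry_out", "kwargs": {"steps": [[-8.4, 1.8, 0, 0], [-8.6, 0.5, 0, 0], [-8.6, -0.9, 0, 0], [-8.4, -2.2, 0, 0], [-7.9, -3.5, 0, 0], [-7.2, -4.6, 0, 0], [-6.5, -5.8, 0, 0], [-5.4, -6.7, 0, 0], [-4.4, -7.4, 0, 0], [-3.1, -8.1, 0, 0]]}}

```text
time: 12.65
tcp_pos: [485.8, 51.9, 118.0]
tool_rot: [3.134, -0.003, 0.0]
ft_force: [2.0, -8.6, -0.3]
finger_gap: 22.0
grasp_force: 59.8
```

{"fn": "carry_out", "kwargs": {"steps": [[-1.8, -8.4, 0, 0], [-0.5, -8.6, 0, 0], [0.9, -8.6, 0, 0], [2.2, -8.4, 0, 0], [3.5, -7.9, 0, 0], [4.6, -7.2, 0, 0], [5.8, -6.5, 0, 0], [6.7, -5.4, 0, 0], [7.4, -4.4, 0, 0], [8.1, -3.1, 0, 0]]}}

```text
time: 13.9
tcp_pos: [519.0, 123.3, 117.9]
tool_rot: [3.139, 0.007, 0.0]
ft_force: [-8.8, 0.1, 10.5]
finger_gap: 21.7
grasp_force: 60.8
```

```bash
python3 - <<'E'
from h import *
s=r.read_state();print(s['tcp_pos'],s['ft_force'])
P=cloud(cam('top','top2.png'));u=np.array([np.cos(np.radians(-103.5)),np.sin(np.radians(-103.5))])
def sel(r0,r1,c0,c1,z0,z1):
    Q=P[r0:r1,c0:c1].reshape(-1,3);return Q[(Q[:,2]>z0)&(Q[:,2]<z1)]
h=np.array([538.5,72])
v=np.array([-u[1],u[0]])
q=sel(170,265,225,345,46,66);x=(q[:,:2]-h)@u-100;y=(q[:,:2]-h)@v
for yy in(-50,-40,-25,0,25,40,50):
    m=abs(y-yy)<3;m2=m&(q[:,2]<54.5);m3=m&(q[:,2]>54.5)
    print(yy,'tube',np.percentile(x[m2],[2,98]).round(1) if m2.any() else 0,'jaw/fence',np.histogram(x[m3],np.arange(-10,125,5))[0])
E
python3 -c "
from arc import *
arc(-253.3,55,20,4.5)"
```

```text
[518.97015338 123.34865154 117.8589242 ] [-8.81704092  0.06527345 10.51038573]
-50 tube [35.9 74.6] jaw/fence [0 0 0 0 0 0 0 0 0 0 1 0 1 0 1 0 0 0 0 0 0 0 0 0 0 0]
-40 tube [14.4 74.3] jaw/fence [ 0  0  0  2  2  1  0  1  4  0  0  1  0  0  0  1  1  0  0  2  8 10  8  5
  0  0]
-25 tube [16.9 74.9] jaw/fence [0 0 0 7 7 8 5 5 8 0 0 1 1 1 1 0 0 0 0 0 9 8 9 6 0 0]
0 tube [10.6 74.4] jaw/fence [0 0 0 6 8 5 4 5 8 2 2 0 1 1 0 0 0 0 0 1 9 8 8 6 0 0]
25 tube [17.5 73.4] jaw/fence [ 0  0  0  6  9  6  4  6  7  2  1  0  0  1  0  1  2  0  0  1 10  8  9  6
  0  0]
40 tube [35.6 75.1] jaw/fence [0 0 0 2 4 1 0 2 5 0 1 0 0 0 0 1 0 0 0 3 8 8 8 5 0 0]
50 tube [36.3 74.4] jaw/fence [0 0 0 0 0 0 0 0 0 0 0 0 0 2 0 0 1 0 0 0 0 0 0 0 0 0]
-253.3 [[4.2, -1.1, 0, 0], [4.2, -0.7, 0, 0], [4.3, -0.4, 0, 0], [4.3, -0.1, 0, 0], [4.4, 0.3, 0, 0], [4.2, 0.6, 0, 0], [4.2, 0.9, 0, 0], [4.2, 1.3, 0, 0], [4.0, 1.6, 0, 0], [3.9, 1.9, 0, 0]]
-298.3 [[3.7, 2.2, 0, 0], [3.5, 2.4, 0, 0], [3.4, 2.8, 0, 0], [3.1, 3.0, 0, 0], [2.8, 3.2, 0, 0], [2.6, 3.5, 0, 0], [2.3, 3.6, 0, 0], [2.1, 3.8, 0, 0], [1.7, 4.0, 0, 0], [1.4, 4.1, 0, 0]]
```

View pics/top2.png

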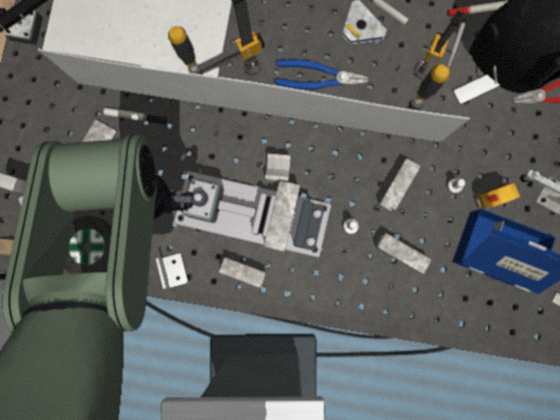

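The top view shows the tube at (283,215), already square and riding on the jaw, about 13 mm from the fence at (312,222). The neighbours have not moved. One more quarter turn, then slower.

{"fn": "carry_out", "kwargs": {"steps": [[8.4, -1.8, 0, 0], [8.6, -0.5, 0, 0], [8.6, 0.9, 0, 0], [8.4, 2.2, 0, 0], [7.9, 3.5, 0, 0], [7.2, 4.6, 0, 0], [6.5, 5.8, 0, 0], [5.4, 6.7, 0, 0], [4.4, 7.4, 0, 0], [3.1, 8.1, 0, 0]]}}

```text
time: 15.2
tcp_pos: [589.5, 88.9, 118.0]
tool_rot: [-3.139, 0.001, 0.0]
ft_force: [-2.7, 8.0, 4.6]
finger_gap: 21.7
grasp_force: 60.3
```

```bash
python3 -c "
from arc import *
arc(16.7,55,30,4.5)"
```

```text
16.7 [[1.1, 4.2, 0, 0], [0.7, 4.2, 0, 0], [0.4, 4.3, 0, 0], [0.1, 4.3, 0, 0], [-0.3, 4.4, 0, 0], [-0.6, 4.2, 0, 0], [-0.9, 4.2, 0, 0], [-1.3, 4.2, 0, 0], [-1.6, 4.0, 0, 0], [-1.9, 3.9, 0, 0]]
-28.3 [[-2.2, 3.7, 0, 0], [-2.4, 3.5, 0, 0], [-2.8, 3.4, 0, 0], [-3.0, 3.1, 0, 0], [-3.2, 2.8, 0, 0], [-3.5, 2.6, 0, 0], [-3.6, 2.3, 0, 0], [-3.8, 2.1, 0, 0], [-4.0, 1.7, 0, 0], [-4.1, 1.4, 0, 0]]
-73.3 [[-4.2, 1.1, 0, 0], [-4.2, 0.7, 0, 0], [-4.3, 0.4, 0, 0], [-4.3, 0.1, 0, 0], [-4.4, -0.3, 0, 0], [-4.2, -0.6, 0, 0], [-4.2, -0.9, 0, 0], [-4.2, -1.3, 0, 0], [-4.0, -1.6, 0, 0], [-3.9, -1.9, 0, 0]]
```

{"fn": "carry_out", "kwargs": {"steps": [[1.1, 4.2, 0, 0], [0.7, 4.2, 0, 0], [0.4, 4.3, 0, 0], [0.1, 4.3, 0, 0], [-0.3, 4.4, 0, 0], [-0.6, 4.2, 0, 0], [-0.9, 4.2, 0, 0], [-1.3, 4.2, 0, 0], [-1.6, 4.0, 0, 0], [-1.9, 3.9, 0, 0]]}}

```text
time: 16.45
tcp_pos: [586.7, 47.1, 118.0]
tool_rot: [-3.139, -0.003, 0.0]
ft_force: [1.6, 9.0, 1.7]
finger_gap: 21.8
grasp_force: 60.0
```

{"fn": "carry_out", "kwargs": {"steps": [[-1.1, 1.9, 0, 0], [-1.1, 1.8, 0, 0], [-1.2, 1.8, 0, 0], [-1.2, 1.7, 0, 0], [-1.4, 1.7, 0, 0], [-1.4, 1.7, 0, 0], [-1.5, 1.6, 0, 0], [-1.5, 1.5, 0, 0], [-1.6, 1.4, 0, 0], [-1.6, 1.4, 0, 0]]}}

```text
time: 17.7
tcp_pos: [573.9, 30.3, 118.0]
tool_rot: [-3.139, -0.004, -0.0]
ft_force: [3.8, 8.1, -0.5]
finger_gap: 21.8
grasp_force: 59.9
```

{"fn": "carry_out", "kwargs": {"steps": [[-1.7, 1.3, 0, 0], [-1.8, 1.3, 0, 0], [-1.8, 1.2, 0, 0], [-1.8, 1.1, 0, 0], [-1.9, 1.1, 0, 0], [-1.9, 1.0, 0, 0], [-2.0, 0.9, 0, 0], [-2.0, 0.8, 0, 0], [-2.0, 0.7, 0, 0], [-2.1, 0.7, 0, 0]]}}

```text
time: 18.95
tcp_pos: [556.7, 19.9, 118.1]
tool_rot: [-3.14, -0.009, -0.0]
ft_force: [10.1, 7.7, -4.9]
finger_gap: 21.7
grasp_force: 59.6
```

Now 11.9 N along the circle: the tube is on the fence. A touch more, to about 13 N.

{"fn": "carry_out", "kwargs": {"steps": [[-2.1, 0.5, 0, 0], [-2.1, 0.5, 0, 0], [-2.1, 0.4, 0, 0], [-2.1, 0.3, 0, 0], [0, 0, 0, 0], [0, 0, 0, 0], [0, 0, 0, 0], [0, 0, 0, 0], [0, 0, 0, 0], [0, 0, 0, 0]]}}

```text
time: 20.2
tcp_pos: [548.8, 17.6, 118.1]
tool_rot: [-3.141, -0.01, -0.001]
ft_force: [11.4, 6.2, -5.5]
finger_gap: 21.5
grasp_force: 59.5
```

{"fn": "carry_out", "kwargs": {"steps": [[0, 0, 0, 0], [0, 0, 0, 0], [0, 0, 0, 0], [0, 0, 0, 0], [0, 0, 0, 0], [0, 0, 0, 0], [0, 0, 0, 0], [0, 0, 0, 0], [0, 0, 0, 0], [0, 0, 0, 0]], "fingers": 0}}

```text
time: 21.45
tcp_pos: [544.7, 17.3, 117.8]
tool_rot: [-3.142, 0.0, -0.0]
ft_force: [0.2, -0.1, -0.2]
finger_gap: 85.9
grasp_force: 0.0
```

{"fn": "carry_out", "kwargs": {"steps": [[0, 0, -5, 0], [0, 0, -15, 0], [0, 0, -20, 0], [0, 0, -20, 0], [0, 0, -20, 0], [0, 0, -20, 0], [0, 0, -10, 0], [0, 0, 0, 0], [0, 0, 0, 0], [0, 0, 0, 0]]}}

```text
time: 22.7
tcp_pos: [544.0, 17.4, 226.7]
tool_rot: [-3.141, 0.002, -0.0]
ft_force: [0.3, -0.2, -0.4]
finger_gap: 85.7
grasp_force: 0.0
```

```bash
python3 - <<'E'
from h import *
s=r.read_state();print(s['tcp_pos'],s['ft_force'])
c=cam('side');I=c['pixels'][150:350,150:350,::-1];cv2.imwrite('pics/end.png',cv2.resize(I,None,fx=3,fy=3))
E
```

```text
[544.03975395  17.3543748  226.67175333] [ 0.2731869  -0.22513891 -0.3893354 ]
```

View pics/end.png

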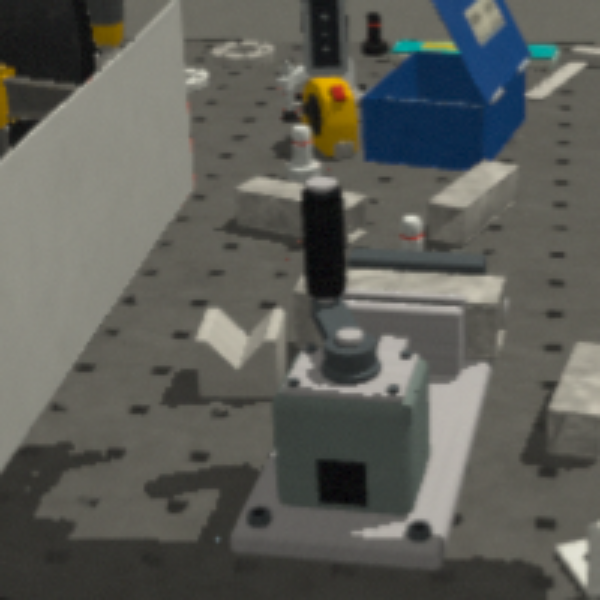

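The crop shows the jaw closed on the tube at (405,300) and the tube square on the fence. The crank stands still at (325,240), the V-block is untouched at (240,350), and the hand is clear above.

```bash
python3 -c "
from workcell import r
print(r.hand_in())"
```

```text
the job is handed in; nothing more can be done
None
```

The tube is clamped square against the fence, wound to about 12 N at the sleeve (estimated 50 to 75 N at the jaw); the sleeve is released, the neighbours look undisturbed, and the job is handed in, though the hand-in gave no verdict.

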